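Try the new locking stay on the slant-front cupboard

TASK

The folding stay on the right-hand side of the little counter-top cupboard has just been renewed: try it out. Take the flap by its T-handle and raise it until the stay locks, let go and take the hand right away for a moment so that the stay alone holds the flap up, then push the stay's release bar to break the joint and lower the flap until it is fully shut. Leave the cups, the tumbler and the scoop where they stand.

Things in the scene. Friction and masses are not known exactly. Their poses are not given: they have to be found in the camera images.
- cupboard: Fixed plywood counter-top cupboard, 240 mm deep (x), 300 wide (y), 232 high, its slanted front to the robot. Origin: centre of its underside, on the ledge. x points from front to back, y to the left as seen from the front, z up. Its front is closed by a flap 200 mm long from hinge to free edge, 300 wide, 14 thick. The folding stay is outside the right-hand (-y) side.
- flap_hinge (a point): Middle of the flap's hinge line, which runs along the cupboard's y: 20 mm in front of the cupboard's origin (x = -0.020) and 225 mm above the ledge. It does not move.
- flap_handle (a point): Centre of the crossbar of the flap's steel T-handle: round, 50 mm long along the cupboard's y, 20 thick, on one 12 mm post; its ends are free to be pinched from above. It is midway across the flap, 160 mm from the hinge along it, 47 mm off the hinge-to-edge plane (40 off the outer face). From the cupboard's origin: shut x -141, z 110 mm; locked x -164, z 309 mm.
- flap_edge (a point): Middle of the flap's lower, free edge, 200 mm from the hinge line. Shut: x -120, z 52 mm from the cupboard's origin, just above the fixed 44 mm front board; locked: x -215, z 271 mm.
- flap (a joint): Flap angle, rad. 0: shut (hanging 60 degrees below level). Grows as the free edge swings up towards the robot: 1.05 level, 1.31 as high as the stay lets it go, 1.29 resting on the locked stay. Flap about 0.65 kg, about 8 N at the handle to raise. Not locked, it sinks slowly and, its hinge being stiff, may stop up to 0.5 short of shut: press it down the rest of the way; then it stays shut.
- stay (a joint): Elbow of the folding stay, rad. 0: folded, flap shut; grows as the flap rises. 2.63: links in line, flap at its highest. 2.92: locked, past the line against its stop towards the robot. Raise the flap as far as it goes and ease off: a light spring takes the elbow over. To unlock, push the release bar 45 mm or more towards the cupboard's back (about 4 N); let go before that, it may spring back.
- stay_bar (a point): Middle of the stay's release bar: round, black plastic, 70 mm long along the cupboard's y (30 mm inwards, 40 outwards of this point), 18 thick, sticking out sideways from the elbow of two steel links (88 mm between pivots). Always 215 mm right of the cupboard's mid-plane (y = -0.215); locked: x -113, z 164 mm from its origin; shut: x 10, z 107. Flap and links end at y = -0.177.
- sippy_cup_mid (a point): Bystander: upright stainless steel sippy cup with grey press-button lid, 72 mm across, 137 mm high; point on its axis 63 mm above its foot.
- frosted_cup_mid (a point): Bystander: upright frosted plastic cup, 80 mm across the rim, 100 mm high; point at its centre half-way up.
- tumbler_mid (a point): Bystander: small glass tumbler standing upside down, 72 mm across at the ledge, 85 mm high; point at its centre half-way up.
- scoop_mid (a point): Bystander: plastic measuring scoop lying mouth up, bowl 60 mm across and 38 mm high, flat handle out to 121 mm from the bowl's axis along its own -x; point at the bowl's centre half-way up.

How it is judged:
On the way:
1. the flap is up on its locked stay (elbow past the line) and nothing touches the cupboard (value of joint stay above 2.75 rad and value of joint flap above 1.2 rad and contact force between cupboard and anything else below 0.05 N), for 0.5 s.
At the end, for the whole second after the job is handed in: The flap is shut to within 0.05 rad (10 mm at its free edge) and at rest, and the two cups, the tumbler and the scoop stand within 30 mm of where they were (value of joint flap below 0.05 rad and velocity of joint flap between -0.05 and 0.05 rad/s and distance of each of sippy_cup_mid, frosted_cup_mid, tumbler_mid, scoop_mid from where it was at the start of the episode below 0.03 m); the robot touches nothing.
It fails at once if a cup, the tumbler or the scoop is shifted by more than 30 mm or tipped by more than 0.4 rad (distance of any of sippy_cup_mid, frosted_cup_mid, tumbler_mid, scoop_mid from where it was at the start of the episode above 0.03 m or angle between any of sippy_cup_mid, frosted_cup_mid, tumbler_mid, scoop_mid's own z axis and vertical above 0.4 rad).
It also fails if it takes over 67 s, if anything falls off the work surface, if the arm or the gripper's body presses on something with over 40 N, if the wrist force passes 120 N, or if a joint passes its speed limit or range.

ROBOT

A 7-joint arm with a two-finger parallel gripper is mounted at the origin on the work surface. World frame = base frame: x ahead of the robot, y to its left, z up, the work surface at z = 0. Lengths are in m, angles in rad, forces in N, time in s.
With the tool pointing down it reaches from about 0.375 to 0.925 m from the base axis. Payload 3.1 kg.
Tool frame: the origin (TCP) lies between the finger pads; the fingertips stand 19 mm ahead of it and the grasp point (between the pads) is the TCP; z points along the fingers, y is the direction in which the jaws open and shut (so a half turn about z gives the same grasp; the last joint's range is limited). The gripper opens to 85 mm and grips with 20 to 120 N. Pads are 22 mm wide; open, the fingers measure 114 mm over their backs; the gripper's body (76 mm by 85 mm) begins 54 mm behind the grasp point. The pads swing forward as they close: fully open they stand 13 mm farther back than shut.
Start: joints at [-1.374, 0.383, 0.044, 1.598, -0.018, 1.161, -0.05], TCP at [0.189, 0.622, 0.25] pointing down, gripper open.
Joint ranges: [-2.61, 2.61], [-0.41, 2.15], [-1.48, 1.57], [0, 2.5], [-1.57, 4.71], [0.05, 1.97], [-2.85, 2.85]. Speed limits (rad/s): [2.79, 2.79, 3.14, 3.14, 3.14, 3.14, 3.14].

INTERFACE

Orientations are given as a unit quaternion [x, y, z, w].
In Python, from bench import move_ptp, movel, move_j, move_gripper, pause, inverse_kinematics, read_camera, camera_params, MotionError, sign_off, look_for, tip_of, read_time_s, read_qpos, read_joint_vel, read_effort, read_eef_pos, read_tcp_rot, read_ft_force, read_ft_torque, read_finger_gap gives the robot as it stands. Calls block until the motion is done:
- move_ptp(position, orientation): joint-space move of the TCP to a pose.
- movel(position, orientation=None, speed=0.15): straight line of the TCP; orientation=None keeps the orientation; speed is the mean speed in m/s.
- move_j(angles): joint-space move.
- move_gripper(opening, effort=None): finger opening in m; effort is the grip in N (None keeps the last); returns when the fingers have stopped.
- pause(seconds).
- inverse_kinematics(position, orientation): joint angles nearest the present ones, or None.
- read_camera(name): name is "side" or "top"; returns the picture (384x512x3 uint8, red, green, blue); there is no depth.
- camera_params(name): a dict with "K" (3x3 intrinsics, pixels), "camera_from_world" (4x4, takes a point from world to camera coordinates). Camera axes: x right, y down, z forward; pixel columns grow to the right and rows downward; lengths in m; the calibration is good to about 2 mm. A picture is of the moment at which its call begins. camera_params takes no time and is no camera call.
A pose or a line that the arm cannot do raises MotionError and nothing moves.
- sign_off(): hands the job in, once; it reports no verdict.
Trained networks look in the newest picture that a camera, given by its name, has taken for a name from the list of things; names that differ only in an ending like _2 or _b are one class to them, and where a whole thing is asked for, a point or a joint stands for the part that bears it (a point fixed in the world has none). Each returns a list of dicts, best first, with "confidence" (0 to 1); they miss things now and then, are a little off and sometimes report something else, mostly with a low value. They report only what shows in the picture. A call takes as long as a camera call.
- look_for(camera, name): "at" ([column, row] in pixels, amid what is visible of it).
- tip_of(camera, name): "at" ([column, row] in pixels: a listed point, or the origin of a listed thing).
Readings, each from a call of its own:
- read_time_s(): time.
- read_qpos(): joint angles.
- read_joint_vel(): joint speeds.
- read_effort(): joint torques, N m.
- read_eef_pos(): TCP position.
- read_tcp_rot(): TCP orientation.
- read_ft_force(): force on the tool from outside, world axes, zero at the start.
- read_ft_torque(): the same for the moment, N m.
- read_finger_gap(): finger opening in m.
Only numpy, scipy, OpenCV 4.12 (cv2) and the standard library are available. Lean on these libraries where they do the work, as an engineer would, in place of code of your own. Each camera call takes 0.05 s, during which the arm holds its last target.

## Working session

There is one attempt and no reset: what is moved stays moved. The work goes in short steps, each a Python script; the robot and the scene stay as the last script left them, time stands still between calls to the robot, and variables do not carry over. Pictures are saved under pics/ and viewed, and the job is handed in when it is done.

```bash
mkdir -p pics; ls; cat > h.py <<'E'
import numpy as np, cv2
from bench import *
def snap(cam,name):
    im=read_camera(cam); cv2.imwrite(f'pics/{name}.png',cv2.cvtColor(np.array(im),cv2.COLOR_RGB2BGR)); return im
def proj(cam,p):
    c=camera_params(cam);K=np.array(c['K']);T=np.array(c['camera_from_world'])
    q=T[:3,:3]@np.array(p)+T[:3,3]; u=K@q; return u[:2]/u[2]
E
python3 - <<'E'
from h import *
for c in('side','top'):
    snap(c,c+'0'); p=camera_params(c);print(c,np.round(p['K'],1).tolist(),np.round(p['camera_from_world'],3).tolist())
    for n in ['cupboard','flap_handle','flap_edge','stay_bar','flap_hinge','sippy_cup_mid','frosted_cup_mid','tumbler_mid','scoop_mid']:
        print(n,[(np.round(d['at'],1).tolist(),round(d['confidence'],2)) for d in tip_of(c,n)][:3])
print(read_time_s(),read_tcp_rot(),read_eef_pos())
E
```

```text
pics
side [[438.4, 0.0, 253.9], [0.0, 438.4, 195.4], [0.0, 0.0, 1.0]] [[0.958, -0.286, -0.012, -0.497], [-0.168, -0.531, -0.831, 0.218], [0.231, 0.798, -0.557, 1.163], [0.0, 0.0, 0.0, 1.0]]
cupboard []
flap_handle [([235.0, 185.2], 0.68)]
flap_edge [([236.7, 202.6], 0.62)]
stay_bar []
flap_hinge [([272.8, 149.4], 0.73)]
sippy_cup_mid [([233.3, 293.0], 0.85)]
frosted_cup_mid [([288.8, 281.0], 0.58)]
tumbler_mid []
scoop_mid [([213.1, 166.9], 0.63)]
top [[384.7, 0.0, 248.8], [0.0, 384.7, 190.5], [0.0, 0.0, 1.0]] [[-0.012, -1.0, 0.008, 0.031], [-0.997, 0.012, -0.081, 0.551], [0.081, -0.009, -0.997, 1.274], [0.0, 0.0, 0.0, 1.0]]
cupboard [([224.5, 171.6], 0.97)]
flap_handle [([216.7, 207.4], 0.59)]
flap_edge [([217.6, 202.9], 0.69)]
stay_bar [([290.5, 171.6], 0.64)]
flap_hinge [([219.0, 165.4], 0.69), ([217.3, 202.0], 0.4)]
sippy_cup_mid [([333.7, 234.9], 0.87)]
frosted_cup_mid [([326.2, 192.7], 0.84)]
tumbler_mid [([157.8, 168.6], 0.59)]
scoop_mid [([130.7, 206.8], 0.86)]
1.0 [ 1.46823785e-01  9.89162664e-01 -8.45892714e-07 -1.93199235e-05] [0.18882896 0.62197681 0.25029133]
```

View pics/side0.png

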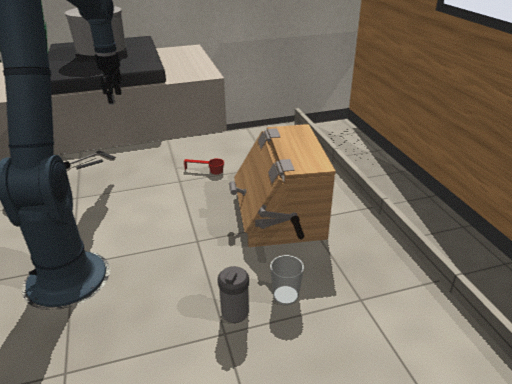

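View pics/top0.png

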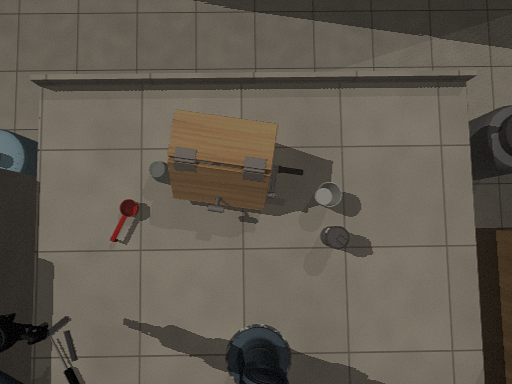

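```bash
cat > fit.py <<'E'
from h import *
from scipy.optimize import least_squares
obs=[('top',(0,0,0),(224.5,171.6)),('top',(-.141,0,.110),(216.7,207.4)),('top',(-.12,0,.052),(217.6,202.9)),('top',(.010,-.215,.107),(290.5,171.6)),('top',(-.02,0,.225),(219,165.4)),
('top',(.12,.15,.232),(177,110)),('top',(.12,-.15,.232),(278,123)),
('side',(-.141,0,.110),(235,185.2)),('side',(-.12,0,.052),(236.7,202.6)),('side',(-.02,0,.225),(272.8,149.4)),('side',(.12,-.15,.232),(331,170)),('side',(.12,-.15,0),(328,240)),('side',(.12,.15,.232),(310,126)),('side',(.010,-.215,.107),(298,227))]
def w(p,q):
    c,s=np.cos(p[2]),np.sin(p[2]); return np.array([p[0]+c*q[0]-s*q[1],p[1]+s*q[0]+c*q[1],q[2]])
def r(p): return np.concatenate([proj(c,w(p,q))-np.array(u) for c,q,u in obs])
s=least_squares(r,[.6,.1,0],loss='soft_l1')
if __name__=='__main__':
    print(s.x); print(np.round(r(s.x).reshape(-1,2),1).tolist())
    # bystanders on height planes
    def back(cam,u,z):
        c=camera_params(cam);K=np.array(c['K']);T=np.array(c['camera_from_world']);R=T[:3,:3];o=-R.T@T[:3,3];d=R.T@np.linalg.inv(K)@np.array([*u,1]);return o+d*(z-o[2])/d[2]
    for n,u,z in [('sippy',(333.7,234.9),.063),('frost',(326.2,192.7),.05),('tumb',(157.8,168.6),.042),('scoop',(130.7,206.8),.019)]: print(n,back('top',u,z))
    for n,u,z in [('sippy',(233.3,293),.063),('frost',(288.8,281),.05),('scoop',(213.1,166.9),.019)]: print(n,back('side',u,z))
    for n,q in dict(bar0=(.01,-.215,.107),barL=(-.113,-.215,.164),h0=(-.141,0,.11),hL=(-.164,0,.309),hinge=(-.02,0,.225)).items(): print(n,w(s.x,q).round(3))
E
python3 fit.py
```

```text
[ 0.62975543  0.10644689 -0.16187984]
[[0.2, -2.9], [-0.9, 0.6], [0.6, -0.6], [-0.0, -0.6], [0.3, -0.7], [-2.0, -1.3], [0.5, 1.2], [-2.7, 2.1], [3.1, -0.0], [-0.3, 1.1], [3.4, 1.1], [-0.8, -0.6], [-1.8, -2.4], [-1.6, 0.4]]
sippy [ 0.4007551  -0.24823422  0.063     ]
frost [ 0.53900593 -0.23059429  0.05      ]
tumb [0.62661969 0.3265502  0.042     ]
scoop [0.50158693 0.42176129 0.019     ]
sippy [ 0.39670451 -0.24318606  0.063     ]
frost [ 0.53905089 -0.23288635  0.05      ]
scoop [0.48917922 0.42232334 0.019     ]
bar0 [ 0.605 -0.107  0.107]
barL [ 0.484 -0.088  0.164]
h0 [0.491 0.129 0.11 ]
hL [0.468 0.133 0.309]
hinge [0.61  0.11  0.225]
```

```bash
python3 - <<'E'
import cv2
a=cv2.imread('pics/top0.png')[90:260,110:370];cv2.imwrite('pics/top0z.png',cv2.resize(a,None,fx=3,fy=3,interpolation=2))
a=cv2.imread('pics/side0.png')[110:330,170:350];cv2.imwrite('pics/side0z.png',cv2.resize(a,None,fx=2.7,fy=2.7,interpolation=2))
E
```

```text
(no output)
```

View pics/top0z.png

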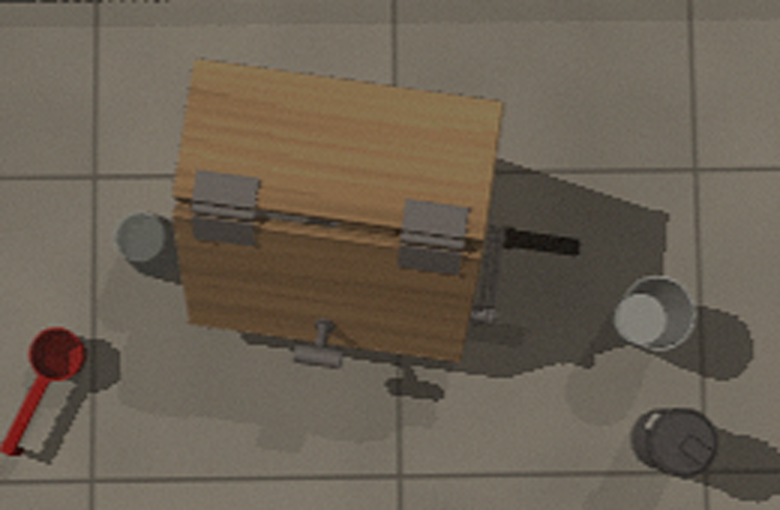

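View pics/side0z.png

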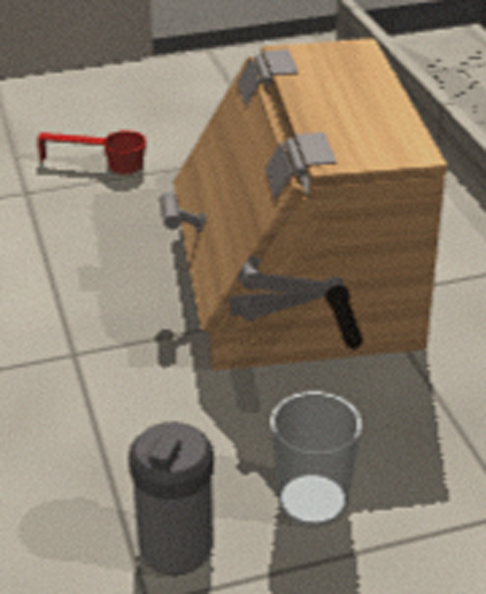

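```bash
python3 - <<'E'
s=open('fit.py').read()
a=s.index('obs=');b=s.index('def w(')
s=s[:a]+"""obs=[('top',(-.141,0,.110),(216.2,207.8)),('top',(.010,-.175-.01,.107),(278.6,168.9)),('top',(.010,-.255,.107),(303.3,171.7)),('top',(-.02,0,.225),(219,165.4)),
('top',(.12,.15,.232),(175.7,110)),('top',(.12,-.15,.232),(277.3,123.7)),
('side',(-.141,0,.110),(232.6,187.4)),('side',(.12,-.15,.232),(334.8,171)),('side',(.12,-.15,0),(328,239.5)),('side',(.12,.15,.232),(309.6,124.8)),('side',(.010,-.255,.107),(301.5,236)),('side',(-.12,-.15,0),(248.5,246))]
"""+s[b:]
open('fit.py','w').write(s)
E
python3 fit.py
```

```text
[ 0.63086319  0.1067449  -0.15256022]
[[-0.1, -0.0], [2.4, -0.2], [-0.3, 0.1], [0.2, -1.1], [-1.3, -1.3], [0.7, -0.4], [0.0, 0.0], [0.3, -0.3], [-0.1, -0.5], [-1.6, -1.4], [-0.6, 0.7], [-2.0, 1.1]]
sippy [ 0.4007551  -0.24823422  0.063     ]
frost [ 0.53900593 -0.23059429  0.05      ]
tumb [0.62661969 0.3265502  0.042     ]
scoop [0.50158693 0.42176129 0.019     ]
sippy [ 0.39670451 -0.24318606  0.063     ]
frost [ 0.53905089 -0.23288635  0.05      ]
scoop [0.48917922 0.42232334 0.019     ]
bar0 [ 0.608 -0.107  0.107]
barL [ 0.487 -0.089  0.164]
h0 [0.492 0.128 0.11 ]
hL [0.469 0.132 0.309]
hinge [0.611 0.11  0.225]
```

```bash
cat >> h.py <<'E'
P=(0.6309,0.1067,-0.1526)
Q=[-np.sin(P[2]/2),np.cos(P[2]/2),0,0]
def W(q):
    c,s=np.cos(P[2]),np.sin(P[2]); return np.array([P[0]+c*q[0]-s*q[1],P[1]+s*q[0]+c*q[1],q[2]])
def H(a,dr=0):  # handle local at flap angle a
    t=np.arctan2(110-225,-141+20)  # angle in x-z plane
    r=.1669+dr; t=t-a
    return (-.02+r*np.cos(t),0,.225+r*np.sin(t))
def st(m=''): print(m,'t',round(read_time_s(),1),'tcp',np.round(read_eef_pos(),4),'F',np.round(read_ft_force(),1),'gap',round(float(read_finger_gap()),4))
E
python3 - <<'E'
from h import *
print(H(0),H(1.29),H(1.31))
for q in [H(0),H(.65),H(1.31),(-.164,0,.40),(-.141,0,.25),(-.155,-.24,.34),(-.155,-.24,.172),(-.03,-.24,.172)]:
    j=inverse_kinematics(list(W(q)),Q); print(np.round(q,3),W(q).round(3),None if j is None else np.round(j,2))
E
```

```text
(np.float64(-0.14097744012040656), 0, np.float64(0.11002144120787806)) (np.float64(-0.16400080498761954), 0, np.float64(0.30937640762036245)) (np.float64(-0.16228459013383417), 0, np.float64(0.3122393570038593))
[-0.141  0.     0.11 ] [0.492 0.128 0.11 ] [-0.72  0.32  0.43  2.07 -0.18  0.79  1.25]
[-0.186  0.     0.207] [0.447 0.135 0.207] [-0.82  0.08  0.46  2.09 -0.04  0.99  1.08]
[-0.162  0.     0.312] [0.471 0.131 0.312] [-0.83  0.    0.48  1.92 -0.    1.22  1.07]
[-0.164  0.     0.4  ] [0.469 0.132 0.4  ] [-0.85 -0.06  0.48  1.79  0.03  1.4   1.04]
[-0.141  0.     0.25 ] [0.492 0.128 0.25 ] [-0.79  0.11  0.49  1.95 -0.06  1.09  1.14]
[-0.155 -0.24   0.34 ] [ 0.441 -0.107  0.34 ] [-1.   -0.25  1.02  1.97  0.22  1.32  1.36]
[-0.155 -0.24   0.172] [ 0.441 -0.107  0.172] [-0.77  0.15  0.99  2.16 -0.15  0.91  1.73]
[-0.03  -0.24   0.172] [ 0.565 -0.126  0.172] [-0.57  0.46  0.89  1.88 -0.42  1.01  1.92]
```

```bash
python3 - <<'E'
from h import *
move_gripper(.085)
h=W(H(0))
e=read_eef_pos(); 
move_ptp([.25,.5,.33],Q)
move_ptp(list(h+[0,0,.17]),Q)
movel(list(h+[0,0,.06]),speed=.15); st()
snap('top','top1');snap('side','side1')
for n in('top','side'): print(n,tip_of(n,'flap_handle'),proj(n,h))
E
```

```text
t 4.4 tcp [0.4923 0.1286 0.1708] F [1.1 0.7 1. ] gap 0.0849
top [{'at': [215.3, 205.1], 'confidence': 0.62}] [216.13306712 207.73232508]
side [{'at': [232.6, 186.9], 'confidence': 0.58}] [232.64898225 187.43000793]
```

```bash
python3 - <<'E'
import cv2,numpy as np
a=cv2.imread('pics/top1.png')[130:260,150:310];b=cv2.imread('pics/side1.png')[110:270,170:330]
cv2.imwrite('pics/z1.png',np.hstack([cv2.resize(a,(480,390),interpolation=2),cv2.resize(b,(390,390),interpolation=2)])[:,:870][:, :800])
E
```

```text
(no output)
```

View pics/z1.png

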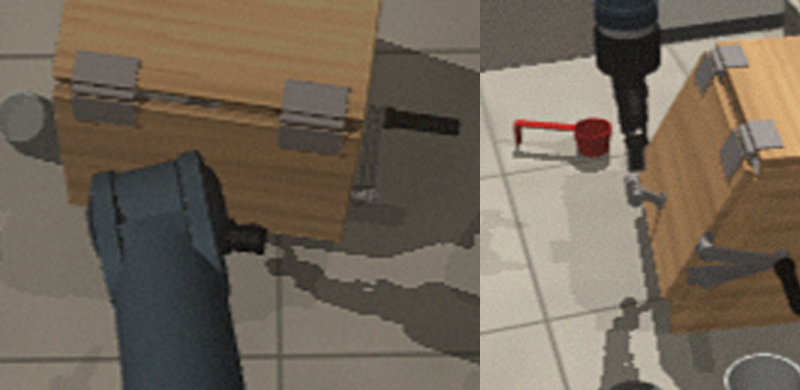

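The open gripper stands above the T-handle, which shows at about (633,187) in the crop, directly under the fingers. The two cameras agree with my fit to 1–3 px. I'll go down and grip.

```bash
python3 - <<'E'
from h import *
h=W(H(0))
movel(list(h),speed=.08); st('down')
move_gripper(.04,40); st('grip')
snap('side','side2')
E
python3 - <<'E'
import cv2
a=cv2.imread('pics/side2.png')[110:270,170:330];cv2.imwrite('pics/z2.png',cv2.resize(a,None,fx=3.4,fy=3.4))
E
```

```text
down t 5.5 tcp [0.492  0.1282 0.1103] F [ 0.4 -0.8 -0.5] gap 0.0851
grip t 5.9 tcp [0.4918 0.1276 0.1108] F [-0.8 -2.   6.4] gap 0.0493
```

View pics/z2.png

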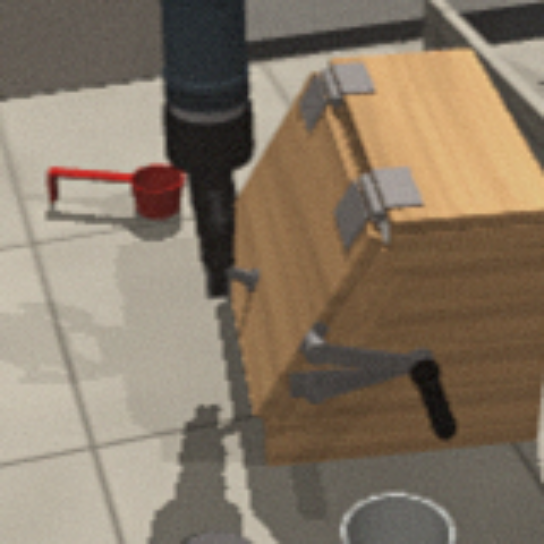

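The fingers stopped at a 49 mm gap, so they are holding the crossbar by its ends. Now the lift along the arc.

```bash
python3 - <<'E'
from h import *
for a in np.arange(.1,1.21,.1):
    movel(list(W(H(a))),speed=.12); f=np.array(read_ft_force())
    if round(a*10)%3==0: st(f'{a:.1f}')
    if np.linalg.norm(f)>45: st('stop');break
st('end')
snap('side','side3')
E
python3 - <<'E'
import cv2
a=cv2.imread('pics/side3.png')[60:300,120:370];cv2.imwrite('pics/z3.png',cv2.resize(a,None,fx=2.4,fy=2.4))
E
```

```text
0.3 t 6.9 tcp [0.464  0.1318 0.151 ] F [ 4.4 -2.7 -1.6] gap 0.0493
0.6 t 7.7 tcp [0.4483 0.1343 0.1978] F [ 4.  -3.  -3.1] gap 0.0489
0.9 t 8.6 tcp [0.4466 0.1346 0.2475] F [-0.5 -3.2 -2.7] gap 0.049
1.2 t 9.5 tcp [0.4607 0.1324 0.2964] F [-4.7 -3.6 -3.1] gap 0.0492
end t 9.5 tcp [0.4607 0.1324 0.2964] F [-4.7 -3.6 -3.1] gap 0.0492
```

View pics/z3.png

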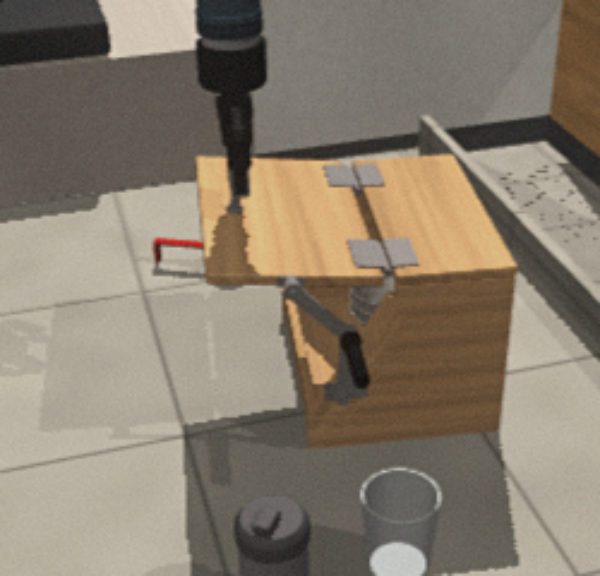

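The flap is well up and the elbow, at about (350,340) in the crop, is still folded towards the back. I'll take the last part in small steps and watch the force.

```bash
python3 - <<'E'
from h import *
for a in [1.24,1.27,1.29,1.30,1.31,1.32,1.33,1.34,1.35,1.36,1.37]:
    movel(list(W(H(a))),speed=.03); f=np.array(read_ft_force()); st(f'{a:.2f}')
    if f[2]<-22 or np.linalg.norm(f)>35: break
pause(.3)
snap('side','side4')
E
python3 - <<'E'
import cv2
a=cv2.imread('pics/side4.png')[60:300,120:370];cv2.imwrite('pics/z4.png',cv2.resize(a,None,fx=2.4,fy=2.4))
E
```

```text
1.24 t 9.9 tcp [0.4635 0.1319 0.3019] F [-6.3 -3.5 -6.1] gap 0.049
1.27 t 10.2 tcp [0.466  0.1315 0.3064] F [-6.5 -3.2 -5.9] gap 0.0491
1.29 t 10.5 tcp [0.4678 0.1313 0.3094] F [-5.1 -4.1 -6.6] gap 0.0491
1.30 t 10.7 tcp [0.4686 0.1312 0.3108] F [-4.6 -2.9 -7. ] gap 0.0492
1.31 t 11.0 tcp [0.4696 0.131  0.3122] F [-4.9 -3.7 -6.1] gap 0.0491
1.32 t 11.2 tcp [0.4705 0.1309 0.3137] F [-4.9 -2.4 -6.6] gap 0.0489
1.33 t 11.5 tcp [0.4714 0.1307 0.3152] F [-5.5 -3.4 -5.6] gap 0.0491
1.34 t 11.7 tcp [0.4726 0.1305 0.3169] F [-5.2 -3.1 -5.2] gap 0.0489
1.35 t 12.0 tcp [0.4735 0.1304 0.3182] F [-4.2 -3.5 -7.1] gap 0.0492
1.36 t 12.2 tcp [0.4736 0.1304 0.3184] F [-4.9 -2.9 -9.4] gap 0.0493
1.37 t 12.5 tcp [0.4739 0.1304 0.3189] F [ -5.6  -2.2 -11.4] gap 0.0492
```

View pics/z4.png

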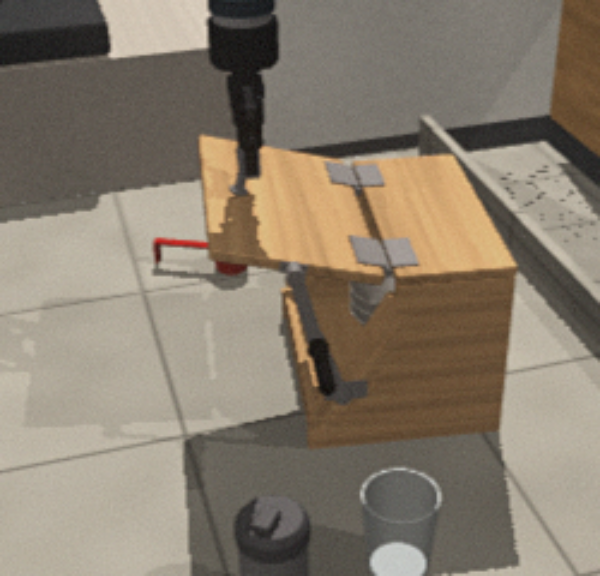

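The links are now in line, from about (293,268) past the bar at (318,350) to (345,390) in the crop. The force has started to rise, so the flap is at its stop. I'll press a little more, ease off and check.

```bash
python3 - <<'E'
from h import *
for a in [1.385,1.40]:
    movel(list(W(H(a))),speed=.03); st(f'{a:.2f}')
pause(.3); st()
for a in [1.37,1.35,1.335]:
    movel(list(W(H(a))),speed=.02); st(f'{a:.3f}')
pause(.4)
snap('side','side5'); print(tip_of('side','stay_bar'),proj('side',W((-.113,-.215,.164))))
E
python3 - <<'E'
import cv2
a=cv2.imread('pics/side5.png')[60:300,120:370];cv2.imwrite('pics/z5.png',cv2.resize(a,None,fx=2.4,fy=2.4))
E
```

```text
1.39 t 13.1 tcp [0.4744 0.1303 0.3195] F [ -4.9  -2.1 -15.6] gap 0.0491
1.40 t 13.3 tcp [0.4746 0.1303 0.3199] F [ -5.5  -1.5 -19.5] gap 0.0488
 t 13.6 tcp [0.4746 0.1303 0.3199] F [ -5.6  -1.8 -20.4] gap 0.0491
1.370 t 14.0 tcp [0.4739 0.1304 0.3187] F [ -4.8  -2.4 -12.8] gap 0.0491
1.350 t 14.3 tcp [0.4732 0.1305 0.3176] F [-5.2 -2.6 -7.5] gap 0.0487
1.335 t 14.6 tcp [0.4724 0.1306 0.3164] F [-5.6 -3.  -5.5] gap 0.0489
[{'at': [252.4, 213.1], 'confidence': 0.98}] [250.98859823 213.97345255]
```

View pics/z5.png

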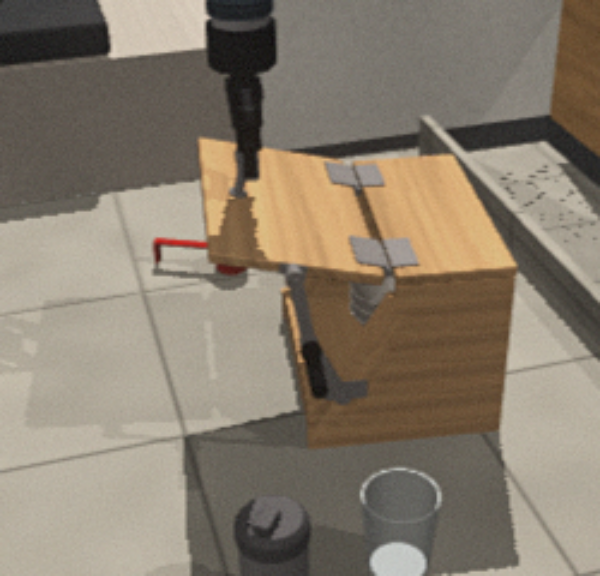

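The elbow has gone over. The bar is seen at (252,213) against (251,214) predicted for locked. I'll lower a touch more until the stay carries the load, then let go.

```bash
python3 - <<'E'
from h import *
for a in [1.325,1.315]:
    movel(list(W(H(a))),speed=.02); st(f'{a:.3f}')
move_gripper(.085); st('open')
e=read_eef_pos(); movel([e[0],e[1],e[2]+.12],speed=.15); st('up')
pause(1.0)
snap('side','side6'); snap('top','top6'); print(tip_of('side','stay_bar'),tip_of('top','stay_bar'),proj('top',W((-.113,-.215,.164))))
E
python3 - <<'E'
import cv2,numpy as np
a=cv2.imread('pics/side6.png')[60:300,120:370];b=cv2.imread('pics/top6.png')[90:290,120:370]
cv2.imwrite('pics/z6.png',np.vstack([cv2.resize(a,(400,384))[:330],cv2.resize(b,(400,320))[:270]]))
E
```

```text
1.325 t 15.4 tcp [0.4721 0.1306 0.3159] F [-5.7 -4.8 -2. ] gap 0.0491
1.315 t 15.6 tcp [0.472  0.1307 0.3157] F [-5.7 -4.2  0.9] gap 0.049
open t 16.1 tcp [0.4718 0.132  0.3139] F [0.4 0.3 0.8] gap 0.0853
up t 17.0 tcp [0.4713 0.1319 0.4327] F [-1.  -0.2 -0.4] gap 0.0856
[{'at': [250.6, 215.3], 'confidence': 0.63}] [{'at': [285.0, 209.3], 'confidence': 0.65}] [287.27146275 207.87355236]
```

View pics/z6.png

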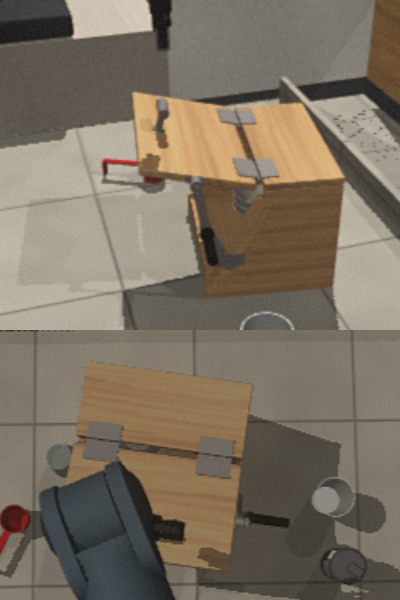

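The stay held the flap alone for over a second. The side view shows the flap up with the elbow past the line, and the gripper is 12 cm clear. Next is the release bar.

```bash
python3 - <<'E'
from h import *
move_gripper(0.0,40)
move_ptp(list(W((-.172,-.24,.40))),Q); st('above')
movel(list(W((-.172,-.24,.25))),speed=.15); st()
movel(list(W((-.172,-.24,.168))),speed=.10); st('down')
snap('side','side7'); snap('top','top7')
E
python3 - <<'E'
import cv2,numpy as np
a=cv2.imread('pics/side7.png')[60:300,120:370];b=cv2.imread('pics/top7.png')[90:290,120:370]
cv2.imwrite('pics/z7.png',np.hstack([cv2.resize(a,(400,384)),cv2.resize(b,(400,320))[:,:] if 0 else cv2.resize(b,(400,384))]))
E
```

```text
above t 20.0 tcp [ 0.4251 -0.1026  0.4004] F [0.9 0.6 0.3] gap -0.0003
 t 21.1 tcp [ 0.4252 -0.1043  0.2508] F [-0.9  1.  -0.2] gap -0.0
down t 22.1 tcp [ 0.425  -0.1045  0.1686] F [-0.4  0.  -0.3] gap 0.0001
```

View pics/z7.png

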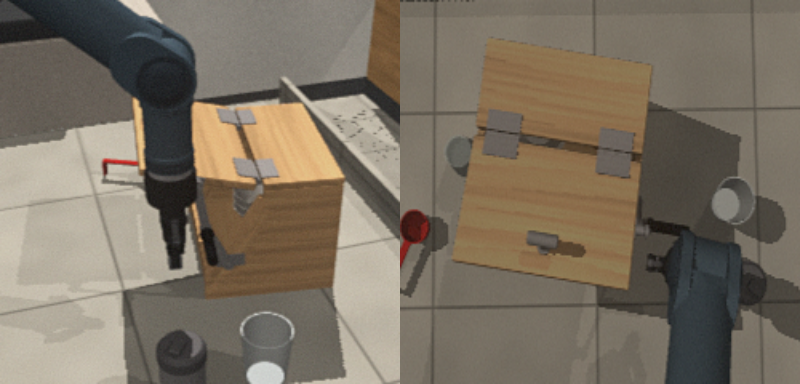

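The closed fingers stand in front of the bar, at (175,265) against (208,248) in the side crop, clear of the flap and both cups. Pushing.

```bash
python3 - <<'E'
from h import *
for x in [-.14,-.12,-.10,-.08,-.06,-.045]:
    movel(list(W((x,-.24,.168))),speed=.06); st(f'{x}')
snap('side','side8'); print(tip_of('side','stay_bar'))
E
python3 - <<'E'
import cv2,numpy as np
a=cv2.imread('pics/side8.png')[60:300,120:370]
cv2.imwrite('pics/z8.png',cv2.resize(a,None,fx=2.4,fy=2.4))
E
```

```text
-0.14 t 22.9 tcp [ 0.4557 -0.1094  0.1678] F [1.  0.1 0.1] gap -0.0
-0.12 t 23.3 tcp [ 0.4762 -0.1123  0.1679] F [-0.3  0.1 -1.2] gap 0.0002
-0.1 t 23.8 tcp [ 0.4965 -0.1156  0.1682] F [-1.1 -0.2 -0.3] gap 0.0
-0.08 t 24.3 tcp [ 0.5165 -0.1185  0.1682] F [-0.3 -0.3 -0. ] gap -0.0001
-0.06 t 24.8 tcp [ 0.5356 -0.1214  0.1678] F [-0.  -0.4 -0.7] gap -0.0001
-0.045 t 25.2 tcp [ 0.5491 -0.1235  0.1672] F [-1.2 -0.4 -1.7] gap 0.0001
[{'at': [280.9, 214.8], 'confidence': 0.58}]
```

View pics/z8.png

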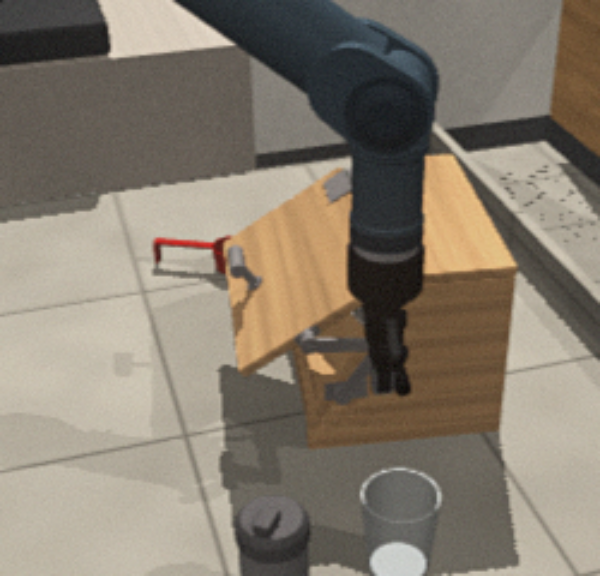

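The stay is broken and the flap is already well down. I'll back off, move over in front of the handle and see where the flap stops.

```bash
python3 - <<'E'
from h import *
movel(list(W((-.075,-.24,.168))),speed=.12)
movel(list(W((-.10,-.24,.36))),speed=.25); st('up')
move_gripper(.085)
move_ptp(list(W((-.2,.0,.36))),Q); st('above')
snap('side','side9'); h=tip_of('side','flap_handle');b=tip_of('side','stay_bar');e=tip_of('side','flap_edge');print(h,b,e)
for a in np.arange(0,.8,.1): print(round(a,1),proj('side',W(H(a))).round(1))
E
python3 - <<'E'
import cv2,numpy as np
a=cv2.imread('pics/side9.png')[100:270,170:350]
cv2.imwrite('pics/z9.png',cv2.resize(a,None,fx=3.4,fy=3.4))
E
```

```text
up t 26.6 tcp [ 0.4951 -0.1151  0.3588] F [-0.3  0.1  0.7] gap -0.0001
above t 28.4 tcp [0.4339 0.1357 0.3601] F [ 0.4 -1.2  0.3] gap 0.0852
[{'at': [234.2, 187.3], 'confidence': 0.85}, {'at': [272.4, 147.7], 'confidence': 0.24}] [{'at': [296.2, 226.4], 'confidence': 0.56}] [{'at': [236.7, 202.7], 'confidence': 0.6}]
0.0 [232.6 187.4]
0.1 [228.9 184.2]
0.2 [225.4 180.5]
0.3 [222.5 176.6]
0.4 [219.9 172.3]
0.5 [217.9 167.7]
0.6 [216.3 162.9]
0.7 [215.3 157.9]
```

View pics/z9.png

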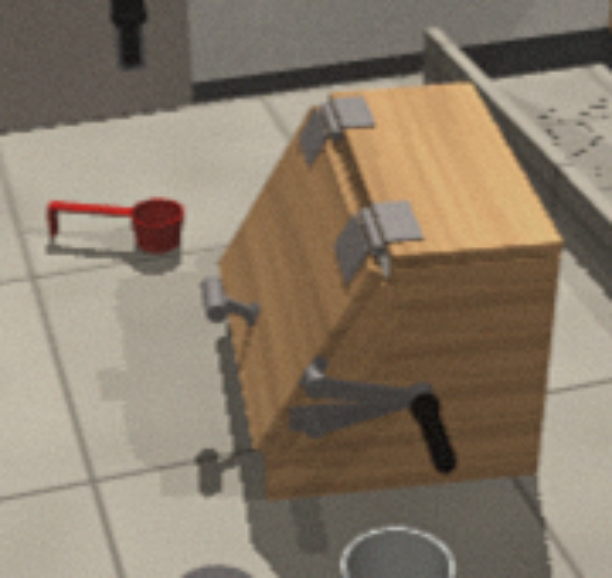

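The flap has sunk to about shut, with the handle at (232.6,188) against (232.6,187.4) originally. I'll measure the difference from the first picture more closely.

```bash
python3 - <<'E'
from h import *
pause(1.0)
im=np.array(snap('side','side10')); snap('top','top10')
a=cv2.imread('pics/side0.png');b=cv2.imread('pics/side10.png')
def sh(r):
    y0,y1,x0,x1=r
    A=cv2.cvtColor(a,6)[y0:y1,x0:x1];B=cv2.cvtColor(b,6)[y0:y1,x0:x1]
    m=cv2.absdiff(A,B); 
    (s,_)=cv2.phaseCorrelate(A.astype('f4'),B.astype('f4'),cv2.createHanningWindow((x1-x0,y1-y0),cv2.CV_32F)); return np.round(s,2),m.mean().round(2)
for n,r in dict(handle=(174,202,222,252),bar=(205,245,255,310),ref=(120,180,275,335),edge=(195,225,232,260),sippy=(262,325,212,255),frost=(250,308,264,310),scoop=(152,180,178,230)).items(): print(n,sh(r))
for n in ['flap_handle','stay_bar','tumbler_mid','scoop_mid','sippy_cup_mid','frosted_cup_mid']: print(n,tip_of('top',n)[:1])
print(read_time_s())
E
```

```text
handle (array([-0.1 ,  0.07]), np.float64(2.94))
bar (array([-0.12, -0.05]), np.float64(3.33))
ref (array([ 0.05, -0.03]), np.float64(2.87))
edge (array([-0.07, -0.08]), np.float64(3.13))
sippy (array([ 0.5 , -0.15]), np.float64(3.05))
frost (array([-0.  , -0.07]), np.float64(3.04))
scoop (array([ 0.07, -0.01]), np.float64(3.01))
flap_handle [{'at': [214.2, 207.5], 'confidence': 0.81}]
stay_bar [{'at': [288.7, 170.5], 'confidence': 0.62}]
tumbler_mid [{'at': [161.5, 165.8], 'confidence': 0.9}]
scoop_mid [{'at': [132.4, 207.9], 'confidence': 0.68}]
sippy_cup_mid [{'at': [333.6, 234.1], 'confidence': 0.75}]
frosted_cup_mid [{'at': [326.3, 194.1], 'confidence': 0.71}]
30.0167
```

The handle, bar and flap edge all match the first picture to about 0.1 px, where 0.05 rad would show as about 2.5 px. The flap is shut and needs no pressing, so I'm handing in.

```bash
python3 -c "
from h import *
st('final'); print(sign_off())"
```

```text
final t 30.0 tcp [0.4332 0.1371 0.36  ] F [0.  0.1 0. ] gap 0.0851
the job is handed in; nothing more can be done
None
```

The stay worked as it should, and I handed the job in at about 30 s of the 67 s allowed. The sign-off reports no verdict.

- **Raising and locking:** I gripped the T-handle by its ends and raised the flap to its stop. When I eased off, the stay's elbow sprang past the line. I let go and moved the gripper 12 cm clear, and the stay held the flap alone for over 1 s. The bar then showed within 2 px of where I expected it when locked.
- **Releasing and shutting:** I pushed the release bar about 85 mm towards the back with the closed fingers. The flap then sank fully shut by itself, so I did not need to press it down.
- **Final checks:** In the side view the handle, flap edge and bar lie within about 0.1 px of the first picture; 0.05 rad would show as about 2.5 px. The frosted cup and scoop match to 0.1 px and the sippy cup to about 0.5 px (about 1 mm). The gripper stands open, well above everything, with no force on it.
- **What disagreed:** The tumbler is hidden in the side view, so I could only check it in the top view. There the network reported it 4–5 px from its first, less certain reading, about 13–15 mm, which I put down to detector scatter because the robot never went near it. I did not confirm that any other way. While raising the flap, the gripper read about 6 mm higher than the flap angle implied, from a small slip or calibration error, with no effect on the result.

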